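Offer a sweet in the tongs over the customer's box

ROBOT

A 7-joint arm with a two-finger parallel gripper is mounted at the origin on the work surface. World frame = base frame: x ahead of the robot, y to its left, z up, the work surface at z = 0. Lengths are in m, angles in rad, forces in N, time in s.
With the tool pointing down it reaches from about 0.35 to 0.9 m from the base axis. Payload 8.1 kg.
Tool frame: the origin (TCP) lies at the very end of the fingers, on their centre line; the grasp point (between the pads) lies 19 mm behind it; y points along the fingers, z is the direction in which the jaws open and shut, and the axes are right-handed (so a half turn about y gives the same grasp; the last joint's range is limited). The gripper opens to 85 mm and grips with 20 to 120 N. Pads are 22 mm wide; open, the fingers measure 114 mm over their backs; the gripper's body (76 mm by 85 mm) begins 54 mm behind the grasp point. The pads swing forward as they close: fully open they stand 13 mm farther back than shut.
Start: joints at [-1.297, 0.434, 0.025, 1.573, -0.012, 1.134, -0.075], TCP at [0.23, 0.581, 0.231] pointing down, gripper open.
Joint ranges: [-2.62, 2.62], [-0.44, 2.09], [-1.27, 1.32], [0.08, 2.57], [-1.32, 4.46], [0.12, 2], [-2.74, 2.74]. Speed limits (rad/s): [2.22, 2.22, 3.01, 3.01, 3.14, 3.14, 3.14].

INTERFACE

Orientations are given as [roll, pitch, yaw] about the fixed x, y, z axes, in that order (R = Rz(yaw) Ry(pitch) Rx(roll)).
In Python, from cell import manip gives the robot as it stands. The module is installed in compiled form; this text tells all that it offers. Calls block until the motion is done:
- manip.movep(position, orientation): joint-space move of the TCP to a pose.
- manip.servo_line(position, frame=None, velocity=0.15, max_force=None): straight line of the TCP; frame=None keeps the orientation; velocity is the mean speed in m/s. With max_force (N) it stops when the force on the tool has changed by that much, and returns True; else False.
- manip.movej(angles): joint-space move.
- manip.command_gripper(opening, squeeze=None): opening from 0.0 (shut) to 1.0 (fully open); squeeze is the grip in N (None keeps the last); returns when the fingers have stopped.
- manip.wait(seconds).
- manip.solve_ik(position, orientation): joint angles nearest the present ones, or None.
- manip.state(): the state.
- manip.camera(name): name is "scene" or "top" or "wrist"; returns the picture (480x640x3 uint8, red, green, blue); there is no depth.
- manip.calibration(name): a dict with "fx", "fy", "cx", "cy" (pixels), "xyz" and "attitude" of the camera in the world; the wrist camera has in their place "T_tool_cam" (4x4, takes a point from camera to tool coordinates, whose origin is the TCP and whose axes are the tool frame's). Camera axes: x right, y down, z forward; pixel columns grow to the right and rows downward; lengths in m; the calibration is good to about 2 mm. A picture is of the moment at which its call begins: read the wrist's pose just before it. calibration takes no time and is no camera call.
A pose or a line that the arm cannot do raises manip.PlanningError and nothing moves.
- manip.close_job(): hands the job in, once; it reports no verdict.
The state is a dict: "t": time; "joint_pos": joint angles; "joint_velocities": joint speeds; "effort": joint torques, N m; "tool_pos": TCP position; "tcp_rot": TCP orientation; "force": force on the tool from outside, world axes, zero at the start; "moment": the same for the moment, N m; "width": opening from 0.0 (shut) to 1.0 (fully open).
Only numpy, scipy, OpenCV 4.12 (cv2) and the standard library are available. Lean on these libraries where they do the work, as an engineer would, in place of code of your own. Each camera call takes 0.05 s, during which the arm holds its last target.

TASK

At the sweet stall, grip the serving tongs, close them on the round sweet on the slate slab, and hold it up over the middle of the customer's open box, clear above its rim; finish while still holding it there in the tongs. Do not touch the sweet with the gripper itself, keep the tongs level, and leave the other two sweets and the jar where they stand.

Things in the scene. Friction and masses are not known exactly. Their poses are not given: they have to be found in the camera images.
- tongs_grip (a point): Where to grip the steel tongs, which lie open on the counter and close in the horizontal plane: midway between the arms, 23 mm above the tongs' underside, near the centre of mass. x points to the jaws, y to the left arm, z up. Gripped from above, fingers outside the two arms: 51 mm over the arms when open, about 32 mm with the jaws closed on the round sweet.
- tongs_tip (a point): Middle between the two jaws, 103 mm ahead (+x) of the grip point, 17 mm above the underside; same axes. Jaws: flat upright plates 35 mm long (85 to 120 mm ahead of the grip point), 0 to 34 mm above the underside, about 72 mm apart inside when open. They close 2.1 mm for each mm of squeeze at the grip point.
- tongs: The whole tongs, 120 g, 215 mm long; origin on the underside, 23 mm below the grip point, same axes. Pivot: upright pin of 10 mm radius, 34 mm high, 95 mm behind the grip point. A spring opens the arms: at the grip point 3 N starts closing them, 7 N closes them to 32 mm. To carry them open, squeeze only to about 45 mm (5 N, jaws then 59 mm apart): enough to lift them.
- tongs_left: The left arm of the tongs with its jaw: an upright strip 3 mm thick, from 12 to 34 mm above the underside (the jaw from 0 to 34 mm). Origin on the underside at the pivot.
- tongs_right: The right arm of the tongs with its jaw, the mirror image of the left; both move together. Origin on the underside at the pivot.
- round_sweet_center (a point): The round sweet: a hard cream-coloured drop with a domed top, 32 mm across, 28 mm high, about 30 g, standing on the slab in one of three places 90 mm apart in a row. The point is its centre, half-way up (14 mm above the slab).
- round_sweet: The same round sweet; origin at the centre of its underside.
- square_sweet_center (a point): Centre of the square sweet beside it, 30 x 30 x 24 mm, the same cream colour. To be left alone.
- bar_sweet_center (a point): Centre of the bar-shaped sweet beside it, 56 x 22 x 20 mm, the same cream colour. To be left alone.
- slab: Dark slate slab, 110 (x) x 280 (y) x 15 mm high, fixed; the sweets stand on it along its long y axis. Origin at the centre of its underside.
- box_mouth (a point): The customer's open cardboard box, 130 x 130 mm and 50 mm high with 4 mm walls, fixed on the counter. The point is the centre of its open mouth, level with the rim; axes along its sides.
- jar: Amber glass jar with a brass lid, 68 mm across, 100 mm high, at the back of the counter. Origin at the centre of its underside. To be left alone.
There are look-alikes about, which are no part of the job. Of the things shaped like the part that bears box_mouth, the cardboard one is meant.

How it is judged:
On the way, in this order (a step that is already met when the one before it is completed fails the run):
1. the tongs are picked up, the sweet still on the slab (height (world z) of tongs_grip above 0.035 m and contact force between the fingers and tongs above 1 N and height (world z) of round_sweet_center below 0.034 m), for 0.2 s.
2. the round sweet is lifted off the slab between both jaws of the tongs (contact force between each of tongs_left, tongs_right and round_sweet above 0.3 N and contact force between the fingers and tongs above 1 N and height (world z) of round_sweet_center above 0.045 m), for 0.2 s.
At the end, for the whole second after the job is handed in: Fingers grip the tongs, level within 0.4 rad; both jaws press the round sweet (over 0.3 N each), at rest, its centre over 75 mm above the counter and within 40 mm of the box mouth's middle seen from above; sweet and tongs do not touch the box, nor fingers the sweet (contact force between each of tongs_left, tongs_right and round_sweet above 0.3 N and contact force between the fingers and tongs above 1 N and height (world z) of round_sweet_center above 0.075 m and horizontal distance between round_sweet_center and box_mouth below 0.04 m and angle between tongs_grip's own z axis and vertical below 0.4 rad and linear speed of round_sweet below 0.03 m/s and contact force between each of the fingers, box and round_sweet below 0.1 N and contact force between box and tongs below 0.1 N); the arm keeps its last pose, push and grip.
It fails at once if the gripper touches the round sweet itself (contact force between the fingers and round_sweet above 0.5 N).
It fails at once if another sweet is moved more than 20 mm (distance of any of square_sweet_center, bar_sweet_center from where it was at the start of the episode above 0.02 m).
It fails at once if the jar is moved more than 20 mm (distance of jar from where it was at the start of the episode above 0.02 m).
It also fails if it takes over 37 s, if anything falls off the work surface, if the arm or the gripper's body presses on something with over 40 N, if the wrist force passes 120 N, or if a joint passes its speed limit or range.

## Working session

There is one attempt and no reset: what is moved stays moved. The work goes in short steps, each a Python script; the robot and the scene stay as the last script left them, time stands still between calls to the robot, and variables do not carry over. Pictures are saved under pics/ and viewed, and the job is handed in when it is done.

```bash
mkdir -p pics; python3 - <<'E'
from cell import manip
import cv2
for n in ("scene","top","wrist"):
    im=manip.camera(n); cv2.imwrite(f"pics/{n}0.png",im[:,:,::-1]); print(n,manip.calibration(n))
print(manip.state())
E
```

```text
scene {'fx': 521.4890202907075, 'fy': 521.4890202907075, 'cx': 324.3228164844831, 'cy': 233.9280166857168, 'xyz': array([ 1.16639304, -0.34345694,  0.79195096]), 'attitude': array([-2.31551972,  0.00880913,  1.05730703])}
top {'fx': 460.14376991255415, 'fy': 460.14376991255415, 'cx': 316.6763650311798, 'cy': 236.24715216788732, 'xyz': array([0.39813903, 0.02512168, 1.12126075]), 'attitude': array([-3.04982601,  0.01007945, -1.58190657])}
wrist {'fx': 388.20911693285007, 'fy': 388.20911693285007, 'cx': 312.7633125771781, 'cy': 233.792062680684, 'T_tool_cam': array([[ 9.87788589e-04,  9.65828220e-01,  2.59181159e-01,
        -6.51896040e-02],
       [-1.38400465e-04, -2.59181151e-01,  9.65828718e-01,
        -1.42696315e-01],
       [ 9.99999503e-01, -9.89905379e-04, -1.22345109e-04,
         9.57775636e-04],
       [ 0.00000000e+00,  0.00000000e+00,  0.00000000e+00,
         1.00000000e+00]])}
{'t': 0.15, 'joint_pos': array([-1.2965864 ,  0.43506671,  0.02497041,  1.57387406, -0.01162767,
        1.13397478, -0.07510399]), 'joint_velocities': array([ 0.00071857, -0.00383879,  0.00183436, -0.00231165,  0.00057645,
        0.00182391,  0.00198995]), 'effort': array([ 9.36968863e-04, -6.70883274e+01,  1.02543242e+00, -3.16448987e+01,
        1.56391400e-02,  9.04764369e-03, -5.00904662e-05]), 'tool_pos': array([0.22986831, 0.58079541, 0.23070926]), 'tcp_rot': array([-1.57197131e+00, -8.18020799e-05, -3.76890729e-01]), 'force': array([ 0.80238056, -0.5698842 , -0.37425048]), 'moment': array([ 0.01267291,  0.00394547, -0.02349137]), 'width': 1.0029165446964006}
```

View pics/scene0.png

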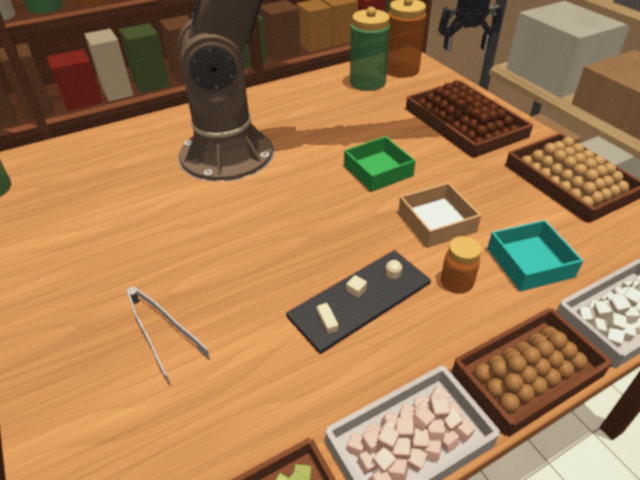

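View pics/top0.png

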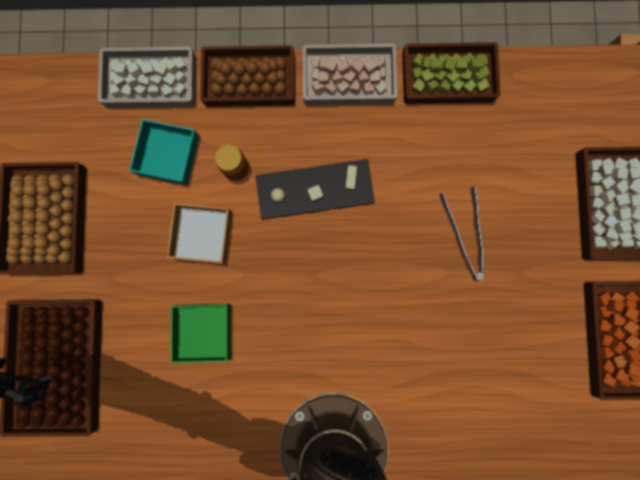

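Top view: tongs have their pivot at (478,275) and jaws at (443,195) and (475,188).
- **Sweets:** round (278,194), square (316,193), bar (351,177).
- **Box candidates:** teal (165,152), cardboard with brown rim and white inside (201,235), green (201,333). The cardboard one fits.

I'll confirm with enlarged crops and take first positions.

```bash
cat > h.py <<'E'
from cell import manip
import cv2, numpy as np
from scipy.spatial.transform import Rotation as R
def campose(n,st=None):
    c=manip.calibration(n)
    if n=="wrist":
        T=np.eye(4);T[:3,:3]=R.from_euler('xyz',st['tcp_rot']).as_matrix();T[:3,3]=st['tool_pos']
        T=T@c['T_tool_cam']
    else:
        T=np.eye(4);T[:3,:3]=R.from_euler('xyz',c['attitude']).as_matrix();T[:3,3]=c['xyz']
    return c,T
def ray(n,uv,z,st=None):
    c,T=campose(n,st); uv=np.atleast_2d(np.asarray(uv,float))
    d=np.c_[(uv[:,0]-c['cx'])/c['fx'],(uv[:,1]-c['cy'])/c['fy'],np.ones(len(uv))]@T[:3,:3].T
    o=T[:3,3]; return o+d*((z-o[2])/d[:,2])[:,None]
def proj(n,P,st=None):
    c,T=campose(n,st); p=(np.atleast_2d(P)-T[:3,3])@T[:3,:3]
    return np.c_[p[:,0]/p[:,2]*c['fx']+c['cx'],p[:,1]/p[:,2]*c['fy']+c['cy']]
E
python3 - <<'E'
from h import *
np.set_printoptions(precision=4,suppress=True)
im=cv2.imread("pics/top0.png")
a=cv2.resize(im[110:350,125:385],None,fx=3,fy=3)[:600,:780]; cv2.imwrite("pics/cropA.png",a)
b=cv2.resize(im[170:295,425:500],None,fx=4.5,fy=4.5,interpolation=cv2.INTER_CUBIC); cv2.imwrite("pics/cropB.png",b)
print("sweets",ray("top",[(278,194),(316,193),(351,177)],0.03))
print("slabcorners",ray("top",[(257,175),(368,161),(374,203),(263,218)],0.015))
print("tongs",ray("top",[(478,275),(443,195),(475,188)],0.034))
print("box",ray("top",[(174,206),(230,206),(227,264),(169,260)],0.05))
print("jar",ray("top",[(230,159)],0.1))
print("scene sweet",ray("scene",[(394,268)],0.029),"tongs pivot",ray("scene",[(133,292)],0.034))
E
```

```text
sweets [[ 0.6018  0.1269  0.03  ]
 [ 0.603   0.0355  0.03  ]
 [ 0.641  -0.0493  0.03  ]]
slabcorners [[ 0.6524  0.1795  0.015 ]
 [ 0.6836 -0.0926  0.015 ]
 [ 0.5794 -0.1049  0.015 ]
 [ 0.5461  0.1649  0.015 ]]
tongs [[ 0.4024 -0.3425  0.034 ]
 [ 0.5935 -0.2675  0.034 ]
 [ 0.6094 -0.3443  0.034 ]]
box [[0.5726 0.3707 0.05  ]
 [0.5709 0.2383 0.05  ]
 [0.4344 0.2445 0.05  ]
 [0.4453 0.3802 0.05  ]]
jar [[0.6705 0.229  0.1   ]]
scene sweet [[0.6003 0.1291 0.029 ]] tongs pivot [[ 0.4066 -0.3447  0.034 ]]
```

View pics/cropA.png

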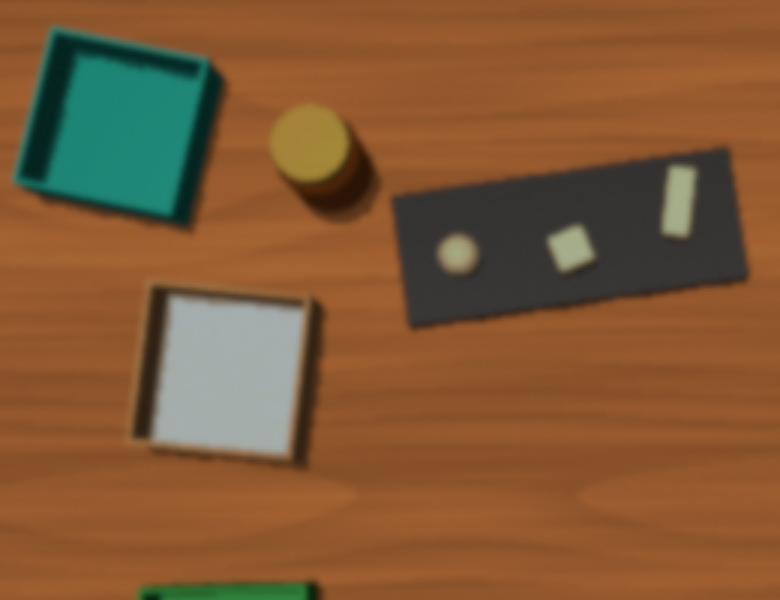

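View pics/cropB.png

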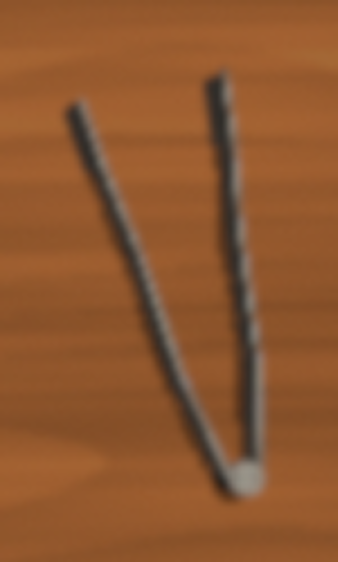

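Crops confirm it. The cardboard-brown rim box sits at about (0.506, 0.308), and the domed round sweet at the left end of the slab. The two views agree within 4 mm. Next I'll look at the tongs from close up with the wrist camera.

```bash
python3 - <<'E'
from h import *
print(manip.solve_ik([0.493,-0.326,0.2],[-np.pi/2,0,0.195]))
manip.movep([0.47,-0.33,0.2],[-np.pi/2,0,0.195])
st=manip.state(); im=manip.camera("wrist")
np.save("pics/w1.npy",[st['tool_pos'],st['tcp_rot']]); cv2.imwrite("pics/w1.png",im[:,:,::-1]); print(st['t'],st['tool_pos'],st['tcp_rot'],st['force'],st['joint_pos'])
E
```

```text
[ 0.86186705  0.4636051  -0.52407913  1.66628951  0.25642495  1.08073746
  2.0277333 ]
3.4417 [ 0.47056563 -0.32919305  0.20005977] [-1.57063864e+00 -3.09464955e-04  1.96320912e-01] [-0.44953629 -0.74716386 -0.39315084] [ 0.8950388   0.43667636 -0.52450399  1.70764769  0.2444972   1.06277308
  2.05854576]
```

View pics/w1.png

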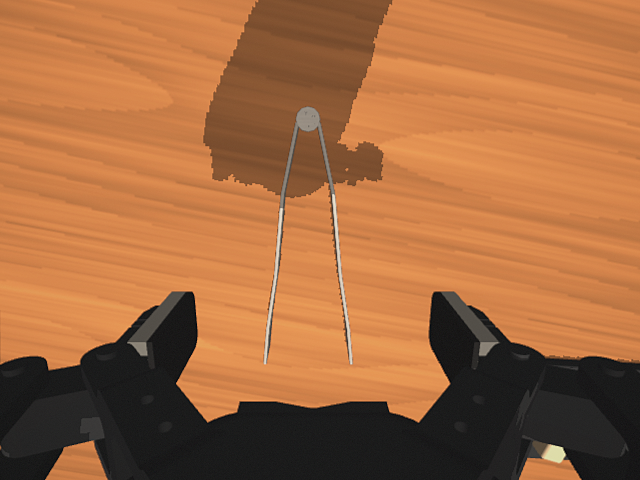

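Wrist view: pivot top at (308,119), jaw ends at (266,362) and (351,362).

```bash
python3 - <<'E'
from h import *
np.set_printoptions(precision=4,suppress=True)
a=np.load("pics/w1.npy"); st=dict(tool_pos=a[0],tcp_rot=a[1])
p,l,r=ray("wrist",[(308,119),(351,362),(266,362)],0.034,st)
m=(l+r)/2; d=m-p; print(p,l,r,"len",np.linalg.norm(d),"gap",np.linalg.norm(l-r),"yaw",np.arctan2(d[1],d[0]))
u=d/np.linalg.norm(d); print("grip from pivot",p+.095*u,"from tips",m-.12*u)
q=ray("wrist",[(281,210),(334,195)],0.034,st);print(q)
E
```

```text
[ 0.4001 -0.3462  0.034 ] [ 0.5993 -0.2679  0.034 ] [ 0.6142 -0.3432  0.034 ] len 0.21063475382421812 gap 0.07680844749980212 yaw 0.19429036487885112
grip from pivot [ 0.4933 -0.3279  0.034 ] from tips [ 0.489  -0.3287  0.034 ]
[[ 0.4737 -0.3542  0.034 ]
 [ 0.4534 -0.3146  0.034 ]]
```

Checks fit: 77 mm over the jaws (72 mm plus plates), and 211 mm against 215 mm from pivot to tips. Gripping now.

```bash
python3 - <<'E'
from h import *
np.set_printoptions(precision=4,suppress=True)
ori=[-np.pi/2,0,0.194]
manip.movep([0.4918,-0.328,0.06],ori)
print(manip.servo_line([0.4918,-0.328,0.004],velocity=0.08,max_force=15))
s=manip.state(); print(s['t'],s['tool_pos'],s['force'])
manip.command_gripper(0.53,20); s=manip.state(); print(s['t'],s['width'],s['force'])
cv2.imwrite("pics/w2.png",manip.camera("wrist")[:,:,::-1])
cv2.imwrite("pics/s2.png",cv2.resize(manip.camera("scene")[200:440,0:320,::-1],None,fx=2.4,fy=2.4))
E
```

```text
False
4.9667 [ 0.4921 -0.3279  0.0041] [-0.0854  0.2272  0.3953]
5.4417 0.5303348858918356 [-1.3581 -0.2831  6.5607]
```

View pics/w2.png

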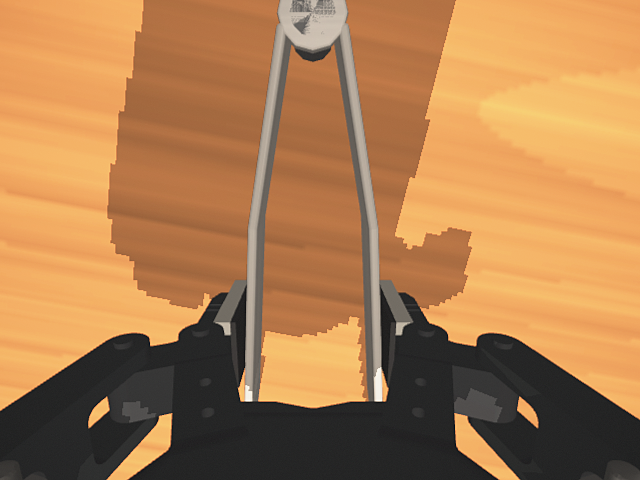

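View pics/s2.png

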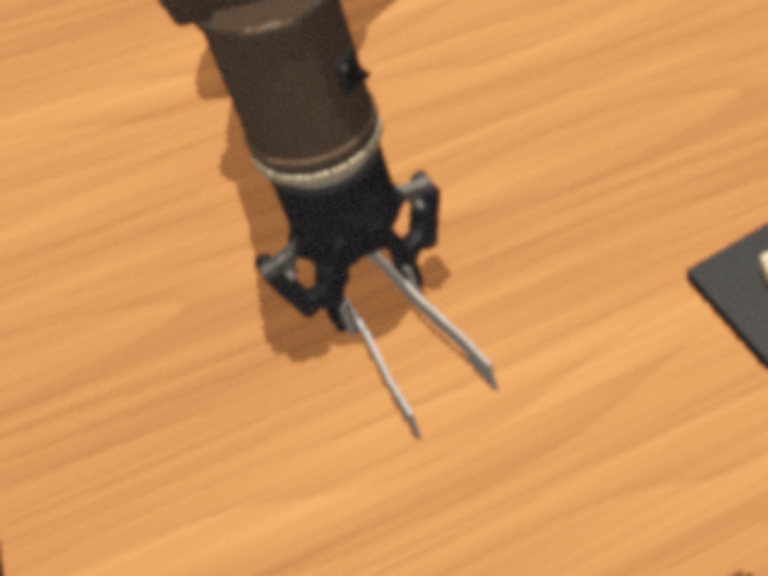

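Both fingers are outside the arms, with width 0.53 (about 45 mm). A 6.5 N upward force appeared on closing, so I'll lift and measure how the tongs sit in the grip.

```bash
python3 - <<'E'
from h import *
np.set_printoptions(precision=4,suppress=True)
manip.servo_line([0.4918,-0.328,0.104],velocity=0.12)
manip.wait(0.2)
s=manip.state(); print(s['t'],s['tool_pos'],s['width'],s['force'])
a=manip.camera("scene");b=manip.camera("top")
cv2.imwrite("pics/s3r.png",a[:,:,::-1]);cv2.imwrite("pics/t3r.png",b[:,:,::-1])
cv2.imwrite("pics/s3.png",cv2.resize(a[200:400,50:300,::-1],None,fx=3,fy=3,interpolation=cv2.INTER_CUBIC))
cv2.imwrite("pics/t3.png",cv2.resize(b[150:350,400:550,::-1],None,fx=3,fy=3,interpolation=cv2.INTER_CUBIC))
E
```

```text
6.725 [ 0.4914 -0.3277  0.1032] 0.5352847417466684 [ 0.4845 -0.4121 -1.2274]
```

View pics/s3.png

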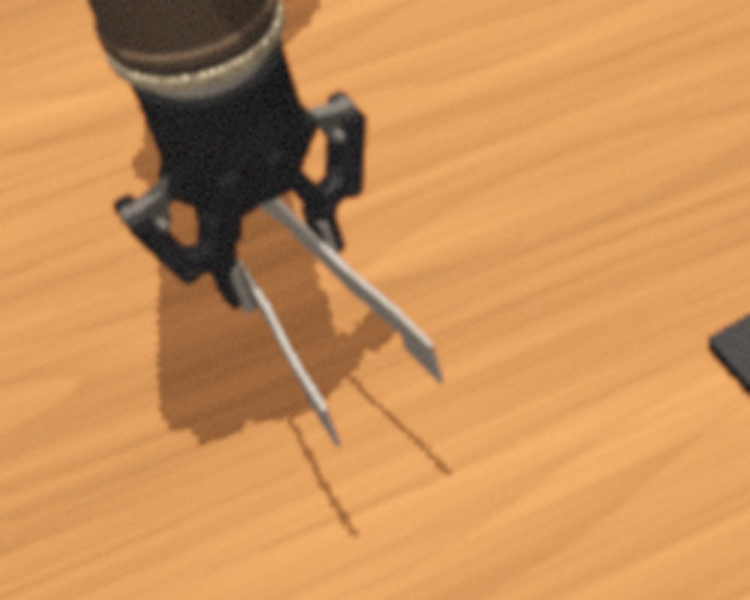

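View pics/t3.png

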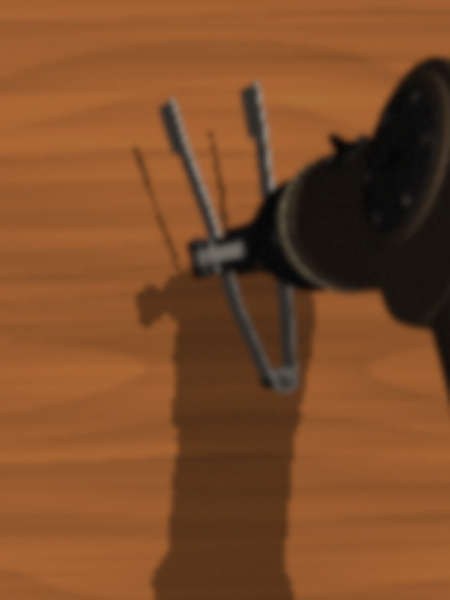

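```bash
python3 - <<'E'
from h import *
np.set_printoptions(precision=4,suppress=True)
def tri(a,b):
    Ps=[]
    for n in("scene","top"):
        c,T=campose(n);K=np.array([[c['fx'],0,c['cx']],[0,c['fy'],c['cy']],[0,0,1]]);Ps.append(K@np.linalg.inv(T)[:3])
    X=cv2.triangulatePoints(Ps[0],Ps[1],np.array(a,float),np.array(b,float));X=(X[:3]/X[3]).ravel()
    return X,proj("scene",X)[0]-a,proj("top",X)[0]-b
# pivot not visible in scene
for a,b in (((194.9,315.7),(456.3,184.3)),((158.3,337.3),(485.3,178.3))): print(tri(a,b))
for z in(.125,.135,.145): print(z,ray("top",[(456.3,184.3),(485.3,178.3),(495,276.7)],z).tolist())
E
```

```text
(array([ 0.6003, -0.2713,  0.1275]), array([-0.4877, -0.0234]), array([-0.4351, -0.154 ]))
(array([ 0.6128, -0.3348,  0.1277]), array([-0.5518, -0.0434]), array([-0.4795, -0.1538]))
0.125 [[0.6005074776064567, -0.27294934025621964, 0.125], [0.6130095646339586, -0.33682609008276077, 0.12499999999999989], [0.3980412844649911, -0.34801588386547444, 0.125]]
0.135 [[0.5984761977006233, -0.26995744265138133, 0.135], [0.6108527946191675, -0.3331930275045893, 0.135], [0.3980422656193859, -0.34427050336486986, 0.135]]
0.145 [[0.5964449177947899, -0.2669655450465431, 0.14500000000000002], [0.6086960246043763, -0.3295599649264178, 0.14500000000000002], [0.39804324677378067, -0.3405251228642653, 0.14500000000000002]]
```

Tongs are level. The load is about 1.2 N, which fits their 120 g. The jaw tops triangulate to 24 mm above TCP, where about 30 mm was expected, so the height offset is uncertain by a few mm and I'll leave margin for it. Moving over the round sweet and refining its position on the way.

```bash
python3 - <<'E'
from h import *
np.set_printoptions(precision=4,suppress=True)
im=cv2.imread("pics/top0.png"); g=cv2.cvtColor(im,cv2.COLOR_BGR2GRAY)[184:206,268:290]
m=(g>85).astype(np.uint8); M=cv2.moments(m,True); c=(268+M['m10']/M['m00'],184+M['m01']/M['m00']); print(c,M['m00'])
sw=ray("top",[c],0.031)[0]; sw2=ray("scene",[(394,268)],0.029)[0]; print(sw,sw2)
s=(sw+sw2)/2
yaw=0.115; u=np.array([np.cos(yaw),np.sin(yaw)]); t=s[:2]-0.102*u
manip.servo_line([t[0],t[1],0.12],frame=[-np.pi/2,0,yaw],velocity=0.22)
st=manip.state(); print(st['t'],st['tool_pos'],st['tcp_rot'],st['width'],st['force'])
a=manip.camera("scene");b=manip.camera("top")
cv2.imwrite("pics/s4r.png",a[:,:,::-1]);cv2.imwrite("pics/t4r.png",b[:,:,::-1])
cv2.imwrite("pics/s4.png",cv2.resize(a[160:360,250:500,::-1],None,fx=3,fy=3,interpolation=cv2.INTER_CUBIC))
cv2.imwrite("pics/t4.png",cv2.resize(b[130:290,200:400,::-1],None,fx=3.5,fy=3.5,interpolation=cv2.INTER_CUBIC))
E
```

```text
(277.0, 194.0) 137.0
[0.6016 0.1292 0.031 ] [0.6003 0.1291 0.029 ]
9.0 [0.4996 0.1164 0.1199] [-1.5714  0.0003  0.1137] 0.5300925892991512 [ 0.474  -1.4651 -0.4342]
```

View pics/s4.png

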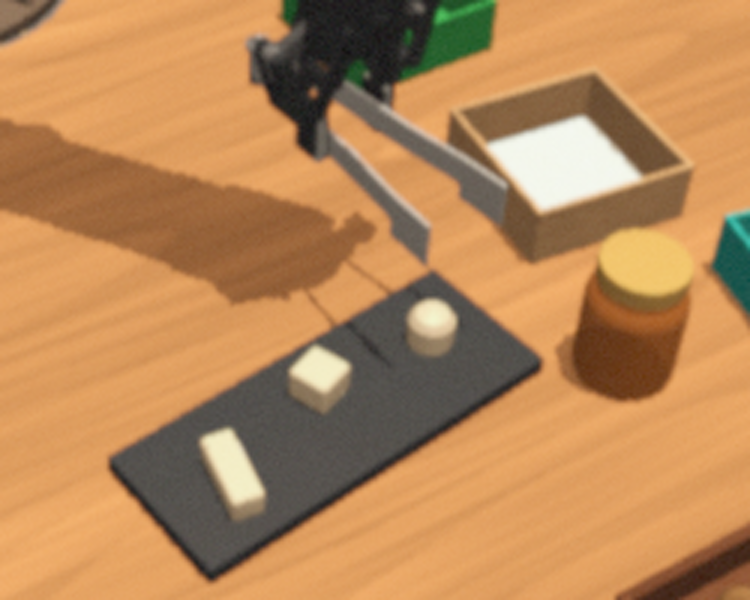

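View pics/t4.png

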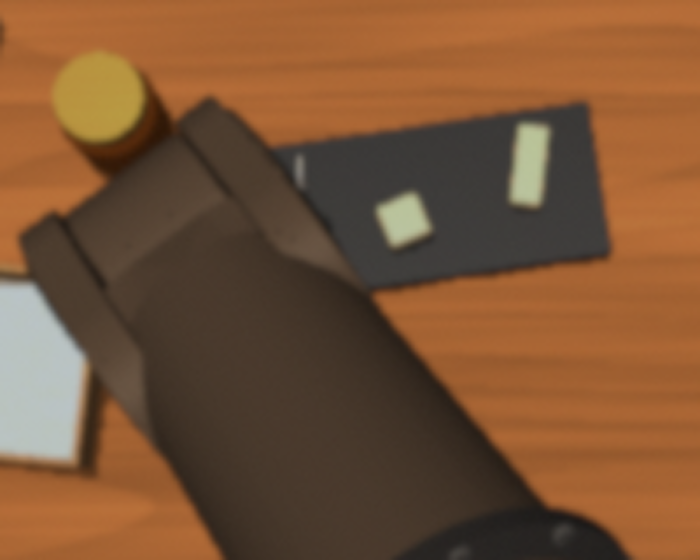

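```bash
python3 - <<'E'
from h import *
np.set_printoptions(precision=4,suppress=True)
for z in (.10,.105,.11,.115,.12): print(z,ray("scene",[(392.3,247.3),(418,234)],z)[:,:2].tolist())
for z in (.135,.14,.145,.15): print(z,ray("scene",[(392.7,236),(419.3,222.3)],z)[:,:2].tolist())
E
```

```text
0.1 [[0.6067792044077157, 0.11355359158708445], [0.60109400571752, 0.17838487374532436]]
0.105 [[0.610822943554523, 0.11025125830216587], [0.6051788258010738, 0.1746140731390909]]
0.11 [[0.6148666827013304, 0.10694892501724729], [0.6092636458846277, 0.1708432725328573]]
0.115 [[0.6189104218481376, 0.10364659173232871], [0.6133484659681815, 0.16707247192662383]]
0.12 [[0.6229541609949449, 0.10034425844741007], [0.6174332860517353, 0.16330167132039036]]
0.135 [[0.6107793904673207, 0.10828426844985861], [0.6045098871588599, 0.17397978429705324]]
0.14 [[0.6150081205008129, 0.10484610303244252], [0.6087863338693138, 0.17004161568109305]]
0.145 [[0.6192368505343051, 0.10140793761502642], [0.6130627805797677, 0.16610344706513286]]
0.15 [[0.6234655805677974, 0.09796977219761027], [0.6173392272902217, 0.16216527844917267]]
```

```bash
python3 - <<'E'
from h import *
np.set_printoptions(precision=4,suppress=True)
st=manip.state()
t=np.array([0.4994,0.1135,0.065])
print(manip.servo_line(t,velocity=0.1,max_force=6))
st=manip.state(); print(st['t'],st['tool_pos'],st['width'],st['force'])
a=manip.camera("scene")
cv2.imwrite("pics/s5.png",cv2.resize(a[200:320,320:470,::-1],None,fx=5,fy=5,interpolation=cv2.INTER_CUBIC))
E
```

```text
False
9.8 [0.4996 0.1138 0.0653] 0.5349763387724001 [-0.3383  0.6132 -1.7768]
```

View pics/s5.png

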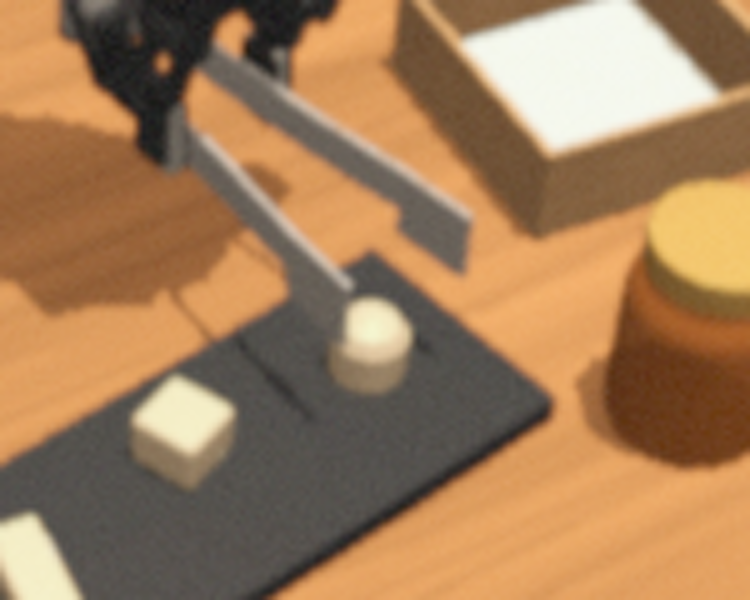

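```bash
python3 - <<'E'
from h import *
for z in (.055,.058,.061): print(z,ray("scene",[(388,267.6),(412.4,254.4)],z)[:,:2].round(4).tolist())
print(ray("scene",[(395,263.5)],.043), ray("scene",[(394,268.5)],.029))
E
```

```text
0.055 [[0.6129, 0.1035], [0.6071, 0.1663]]
0.058 [[0.6151, 0.1017], [0.6094, 0.1642]]
0.061 [[0.6174, 0.0998], [0.6117, 0.1622]]
[[0.60151763 0.1292464  0.043     ]] [[0.60143516 0.12827376 0.029     ]]
```

Jaws centre at y ≈ 0.130 by the sweet, which is at 0.129, and the underside is about 7 mm below TCP. Descending and closing.

```bash
python3 - <<'E'
from h import *
np.set_printoptions(precision=4,suppress=True)
print(manip.servo_line([0.4994,0.1135,0.027],velocity=0.06,max_force=6))
st=manip.state(); print(st['t'],st['tool_pos'],st['width'],st['force'])
a0=manip.camera("scene")
cv2.imwrite("pics/s6.png",cv2.resize(a0[200:320,320:470,::-1],None,fx=5,fy=5,interpolation=cv2.INTER_CUBIC))
E
```

```text
False
10.6333 [0.4995 0.1137 0.027 ] 0.530236650754648 [ 0.7883  0.9027 -1.7673]
```

View pics/s6.png

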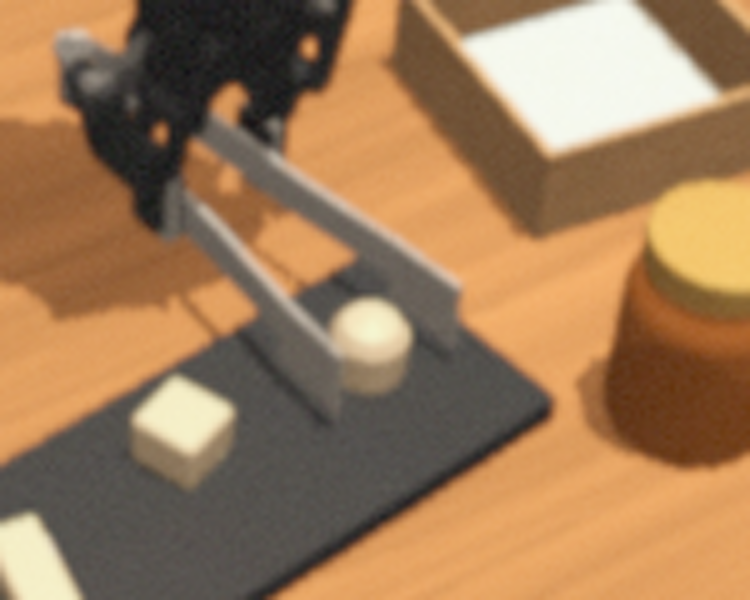

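The sweet sits between the jaws without touching. Closing gently, then lifting.

```bash
python3 - <<'E'
from h import *
np.set_printoptions(precision=4,suppress=True)
manip.servo_line([0.4994,0.1135,0.029],velocity=0.05)
manip.command_gripper(0.2,22); manip.wait(0.3)
st=manip.state(); print(st['t'],st['tool_pos'],st['width'],st['width']*85,st['force'])
manip.servo_line([0.4994,0.1135,0.10],velocity=0.08)
manip.wait(0.2)
st=manip.state(); print(st['t'],st['tool_pos'],st['width'],st['force'])
a0=manip.camera("scene")
cv2.imwrite("pics/s7.png",cv2.resize(a0[160:320,300:500,::-1],None,fx=3.7,fy=3.7,interpolation=cv2.INTER_CUBIC))
E
```

```text
11.5 [0.4995 0.1135 0.0291] 0.3603320265700249 30.628222258452116 [-0.6395 -1.451   2.0098]
12.7333 [0.4991 0.1135 0.0995] 0.3597030423772409 [-0.5151 -0.1597 -2.2281]
```

View pics/s7.png

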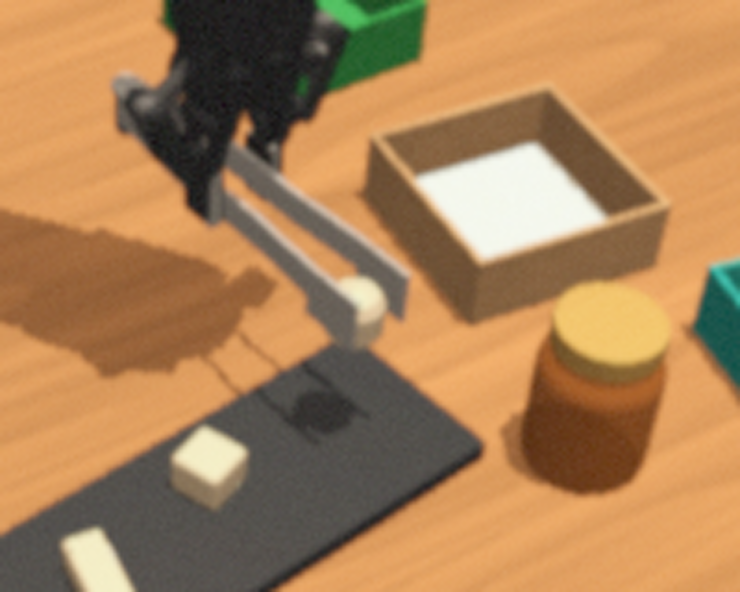

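The round sweet is off the slab between both jaws, and the other two have not moved. Carrying it over the box.

```bash
python3 - <<'E'
from h import *
np.set_printoptions(precision=4,suppress=True)
box=np.array([0.506,0.308]); yaw=0.115; u=np.array([np.cos(yaw),np.sin(yaw)]); t=box-0.102*u
manip.servo_line([0.4994,0.1135,0.15],velocity=0.1)
manip.servo_line([t[0],t[1],0.15],velocity=0.1)
manip.wait(0.5)
st=manip.state(); print(st['t'],st['tool_pos'],st['tcp_rot'],st['width'],st['force'])
a=manip.camera("scene");b=manip.camera("top")
cv2.imwrite("pics/s8.png",cv2.resize(a[120:300,330:530,::-1],None,fx=3.3,fy=3.3,interpolation=cv2.INTER_CUBIC))
cv2.imwrite("pics/t8.png",cv2.resize(b[130:330,120:380,::-1],None,fx=3,fy=3,interpolation=cv2.INTER_CUBIC))
cv2.imwrite("pics/w8.png",manip.camera("wrist")[:,:,::-1])
E
```

```text
16.1417 [0.4047 0.2963 0.15  ] [-1.5708  0.      0.115 ] 0.35791549892663543 [ 0.5299 -0.0212 -1.9264]
```

View pics/s8.png

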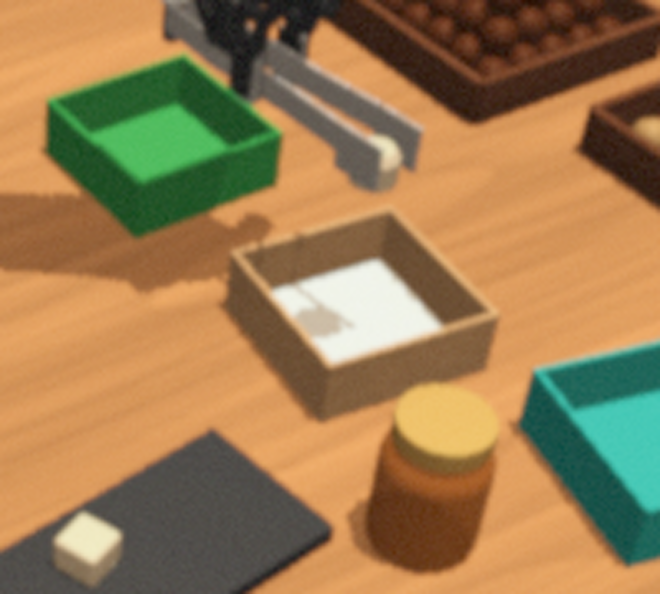

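View pics/t8.png

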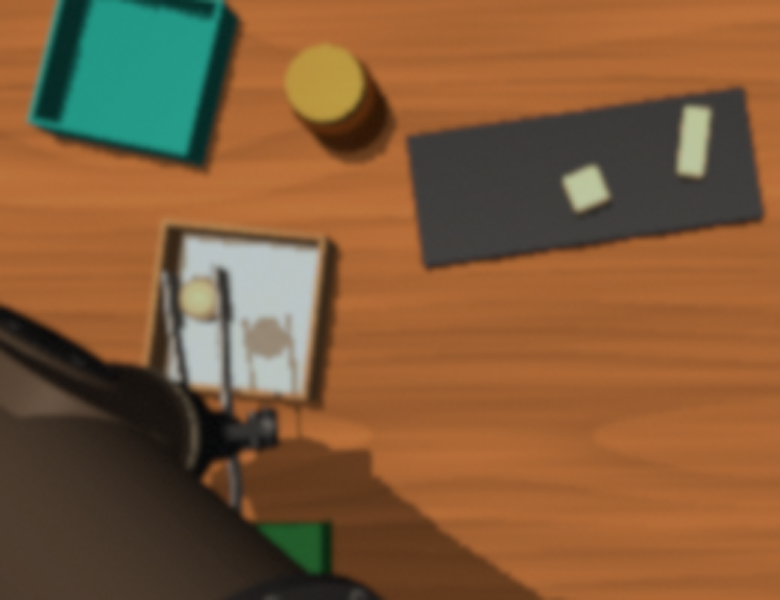

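```bash
python3 - <<'E'
from h import *
print(ray("top",[(186.7,229.3)],.155),ray("scene",[(330+386/3.3,120+160/3.3)],.155))
st=manip.state(); print(st['t'],st['width'],abs(st['joint_velocities']).max())
E
```

```text
[[0.50525488 0.30897831 0.155     ]] [[0.51426301 0.31059186 0.155     ]]
16.2917 0.36131448569752306 0.0014819454315072678
```

The sweet measures (0.505, 0.309) from above and (0.514, 0.311) from the scene view. The box middle is (0.506, 0.308), so both are within about 9 mm. It is at rest, about 0.15 m up. Handing in.

```bash
python3 - <<'E'
from h import *
manip.close_job(); print(manip.state()['width'],manip.state()['t'])
E
```

```text
the job is handed in; nothing more can be done
the job is handed in; nothing more can be done
```

The job is handed in with the round sweet held in the tongs over the cardboard box, but no verdict was reported. I gripped the tongs, lifted them squeezed to about 45 mm, lowered the open jaws around the round sweet, closed them on it and carried it to the box.

**Last checks before handing in:**
- **Position:** the sweet was within 1 mm of the box middle from the top view and about 9 mm from the scene view, against the 40 mm allowed.
- **Height and rest:** the sweet was about 0.15 m above the counter (rim at 0.05 m) and the arm was still. The wrist was level and the tongs looked level in the pictures.
- **Grip:** the gripper width held at about 0.36 throughout the carry (31 mm, where about 32 mm was expected), and the pictures show the sweet between both jaws.
- **Other things:** the square and bar sweets and the jar showed no movement in the pictures. The run took about 16.3 s of the 37 s allowed.

**Disagreements:**
- The tongs hung about 3 mm lower in the grip than nominal.
- A 6.5 N upward force appeared when I first closed the gripper on the tongs, and it was gone after the lift.
- The two cameras differed by 9 mm on the sweet's final position.

I did not measure jaw contact forces directly.

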